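# Flip the printing frame shut and latch it

### The arm

A 6-joint arm with a two-finger parallel gripper is mounted at the origin on the work surface. World frame = base frame: x ahead of the robot, y to its left, z up, the work surface at z = 0. Lengths are in m, angles in rad, forces in N, time in s.
With the tool pointing down it reaches from about 0.275 to 0.725 m from the base axis. Payload 5.6 kg.
Tool frame: the origin (TCP) lies midway between the tips of the shut fingers; the grasp point (between the pads) lies 19 mm behind it; z points along the fingers, y is the line along which they close (so a half turn about z gives the same grasp; the last joint's range is limited). The gripper opens to 85 mm and grips with 20 to 120 N. Pads are 22 mm wide; open, the fingers measure 114 mm over their backs; the gripper's body (76 mm by 85 mm) begins 54 mm behind the grasp point. The pads swing forward as they close: fully open they stand 13 mm farther back than shut.
Start: joints at [-0.836, 0.255, 0.108, 0, -1.424, -0.285], TCP at [0.239, -0.495, 0.231] pointing down, gripper open.
Joint ranges: [-2.95, 2.95], [-1.21, 1.97], [-1.09, 1.5], [-2.87, 1.71], [-2.94, -0.07], [-3.05, 3.05]. Speed limits (rad/s): [2.57, 2.57, 3.14, 3.14, 3.14, 3.14].

### API

Orientations are given as a unit quaternion [x, y, z, w].
In Python, from rig import env gives the robot as it stands. The module is installed in compiled form; this text tells all that it offers.
- The arm moves only by the tool arm_command, never from a script. Its argument "plan" is a list of rows, each a list of 7 numbers: the turn, a rotation vector about the tool's x, y, z in units of 8 degrees (1.0 is 8 degrees), then the shift along the tool's x, y, z in units of 60 mm (1.0 is 60 mm), then the finger opening in mm, from 0 to 85.4. In form: [[rx, ry, rz, dx, dy, dz, jaw], ...]. A call has 1 to 10 rows; each row shifts and turns the commanded pose from where the row before left it, along the tool's axes as they then stand; what a row does not reach is not made up. A row lasts 1/8 s, in which the tool goes at most 62.5 mm and 10.7 degrees, less where a joint would pass 70% of its speed; a pose out of reach is approached as far as the arm can. A call is refused whole if a number of a shift passes 1 or a number of a turn 1, either way. A call with a gripper value outside its range is refused whole. The fingers move at their own pace and stop on an object; "squeeze" is the grip in N (left out, the last holds). Time passes only in rows, so rows that do not move let the fingers close. It gives the time, the measured TCP pose, the force, the opening and the grip force at its end, in the units of the state.
- env.observe(): the state, without advancing time (a new reading comes with each control period).
- env.grab_frame(name): name is "side" or "top"; returns the picture (480x640x3 uint8, red, green, blue); there is no depth.
- env.calibration(name): a dict with "intrinsics" (3x3 intrinsics, pixels), "extrinsics" (4x4, takes a point from camera to world coordinates). Camera axes: x right, y up, looking along -z (the intrinsics and any distortion apply to the point x, -y, -z); pixel columns grow to the right and rows downward; lengths in m; the calibration is good to about 2 mm. A picture is of the moment at which its call begins. calibration takes no time and is no camera call.
- env.hand_in(): hands the job in; it is judged then, once.
The state is a dict: "time": time; "joints": joint angles; "qvel": joint speeds; "effort": joint torques, N m; "eef_pos": TCP position; "ee_rot": TCP orientation; "wrist_force": force on the tool from outside, world axes, zero at the start; "wrist_torque": the same for the moment, N m; "width": opening from 0.0 (shut) to 1.0 (fully open); "grasp_force": force on a finger pad.
Only numpy, scipy, OpenCV 4.12 (cv2) and the standard library are available. Lean on these libraries where they do the work, as an engineer would, in place of code of your own. Each camera call takes 0.05 s, during which the arm holds its last target. There are 200 camera calls.

### The job

Get the wooden contact printing frame ready for exposure: gently push its standing glass cover over until it lies fully shut, without letting it slam, and then push the brass turn catch all the way round over the cover's edge. Only push with the fingers: do not pinch or lift anything, press lightly, leave the frame standing where it is on the table and leave the other things alone.

Things in the scene. Friction and masses are not known exactly. Their poses are not given: they have to be found in the camera images.
- frame: Loose wooden printing frame, about 1.8 kg (varies), flat on the table. Origin: on the underside, midway in y. Base x -100 to +90 mm, 220 mm in y, 30 mm high; z up. Cover's hinge axis: along frame y at x = +85, z = 30 mm. Catch's vertical pivot: x = -85 mm, y = 0, on the 30 mm wide front ledge that the shut cover leaves free.
- cover (a joint): Cover angle, rad: 0 = fully shut on the base (a felt seal that gives 1 to 2 mm under the finger), pi/2 = standing upright, more = leaning back off the base (stop 2.1). Starts at 1.6 to 1.85. Stiff hinge (0.45 Nm friction): stays where left, does not fall. Shutting it carries the free edge over the top and down towards the frame's -x.
- cover_edge (a point): Middle of the cover's free rim, on its outside face, 144 mm from the hinge axis, 11 mm from the free edge; z points out of that face. Cover: wooden rim 22 mm wide, 14 mm thick, around a glass pane; 155 mm from hinge to free edge, 200 mm along the hinge, 0.35 kg. Inside face in the plane of the hinge axis; shut, the outside face is up, 44 mm above the table.
- catch (a joint): Angle of the brass turn catch, rad: 0 = bar along the frame's +y, clear of the cover; 1.571 = bar along the frame's +x, over the shut cover's rim (hard stop). Starts at 0 to 0.22. Grows clockwise seen from above. Light friction (0.04 Nm, about 1.5 N at the post), stays where left.
- catch_post (a point): Top centre of the catch's upright round post, 14 mm in diameter, 30 mm from the pivot. The post rises from 54 to 80 mm above the table; the bar under it, 12 mm wide, fills 46 to 54 mm, reaches 38 mm from the pivot and passes 2 mm above the shut cover.
- bottle: Amber bottle, 58 mm in diameter, 125 mm high, loose; leave alone. Origin: centre of its foot.
- brush_cup: Grey cup with brushes, 72 mm in diameter, 157 mm high with the brushes, loose; leave alone. Origin: centre of its foot.
- brush: Flat brush lying on the table, loose, about 200 mm long; leave alone. Origin: underside, about the middle of its length.
- tray: Empty red developing tray, 200 x 150 x 50 mm, loose; leave alone. Origin: centre of its underside.

How it is judged:
By the outcome, as a careful person would: the job done as asked, in the order asked, and still so for the second after the job is handed in, with the robot touching nothing.
It also fails if it takes over 48 s, if anything falls off the work surface, if the arm or the gripper's body presses on something with over 40 N, if the wrist force passes 120 N, or if a joint passes its speed limit or range.

## Working session

There is one attempt and no reset: what is moved stays moved. The work goes in short steps, Python scripts to look and compute and a tool call to move; the robot and the scene stay as the last step left them, time stands still between calls to the robot, and variables do not carry over. Pictures are saved under pics/ and viewed, at most 10 in all, crops included, and the job is handed in when it is done.

Besides the shell and the picture viewer there is one more tool, called after ">>>" as name(argument=value, ...), one argument or row to a line, values as JSON. arm_command: Moves the arm, as the interface text tells. Its arguments: {"type":"object","properties":{"plan":{"type":"array","items":{"type":"array","items":{"type":"number"}}},"squeeze":{"type":"number"}},"required":["plan"]}

```bash
mkdir -p pics; cat > h.py <<'E'
import numpy as np, cv2
from rig import env
def cal(n):
    c=env.calibration(n); return np.array(c["intrinsics"]),np.array(c["extrinsics"]),c
def ray(n,u,v):
    K,E,_=cal(n); d=np.linalg.inv(K)@np.array([u,v,1.0]); d=np.array([d[0],-d[1],-d[2]])
    return E[:3,3],E[:3,:3]@d
def onz(n,u,v,z):
    o,d=ray(n,u,v); return o+d*(z-o[2])/d[2]
def proj(n,p):
    K,E,_=cal(n); q=E[:3,:3].T@(np.array(p)-E[:3,3]); q=K@np.array([q[0],-q[1],-q[2]]); return q[:2]/q[2]
def tri(p1,p2):
    A=np.zeros((3,3));b=np.zeros(3);R=[]
    for n,u,v in (p1,p2):
        o,d=ray(n,u,v);d=d/np.linalg.norm(d);P=np.eye(3)-np.outer(d,d);A+=P;b+=P@o;R.append((P,o))
    x=np.linalg.solve(A,b); return x,[np.linalg.norm(P@(x-o)) for P,o in R]
def snap(n,f):
    im=env.grab_frame(n); cv2.imwrite(f"pics/{f}.png",im[:,:,::-1]); return im
E
python3 - <<'E'
from h import *
for n in("side","top"):
    snap(n,n+"0"); print(n,cal(n)[2])
s=env.observe();print(s)
E
```

```text
side {'intrinsics': array([[593.53088806,   0.        , 312.26114285],
       [  0.        , 593.53088806, 233.48795424],
       [  0.        ,   0.        ,   1.        ]]), 'extrinsics': array([[-0.98462408,  0.09401071, -0.1472325 ,  0.32248301],
       [-0.17348544, -0.62492007,  0.76116865,  1.10484854],
       [-0.02045054,  0.77500767,  0.63162084,  1.00607319],
       [ 0.        ,  0.        ,  0.        ,  1.        ]])}
top {'intrinsics': array([[547.55012532,   0.        , 326.74095557],
       [  0.        , 547.55012532, 238.38789873],
       [  0.        ,   0.        ,   1.        ]]), 'extrinsics': array([[-1.78905342e-02,  9.97024282e-01, -7.49833949e-02,
         4.10210774e-01],
       [-9.99839687e-01, -1.77856095e-02,  2.06687736e-03,
        -1.17517463e-02],
       [ 7.27101529e-04,  7.50083517e-02,  9.97182640e-01,
         1.50830948e+00],
       [ 0.00000000e+00,  0.00000000e+00,  0.00000000e+00,
         1.00000000e+00]])}
{'time': 0.1, 'joints': array([-8.36373904e-01,  2.55684932e-01,  1.07124155e-01, -4.05896471e-04,
       -1.42384727e+00, -2.84570594e-01]), 'qvel': array([-0.00069563, -0.00078302,  0.00462305,  0.00324033, -0.00162827,
       -0.00056542]), 'effort': array([-3.61934290e-03, -3.87606311e+01,  2.38471931e+01,  5.37794888e+00,
       -3.82802915e-03, -1.43480321e-05]), 'eef_pos': array([ 0.23900581, -0.49488137,  0.23048634]), 'ee_rot': array([-2.23004941e-01,  9.74816961e-01,  8.01413575e-04, -2.17806272e-04]), 'wrist_force': array([0.27282907, 0.6080638 , 0.2738444 ]), 'wrist_torque': array([ 0.00694036, -0.00081031,  0.03239494]), 'grasp_force': 0.0, 'width': 0.9994566942328164}
```

View pics/side0.png

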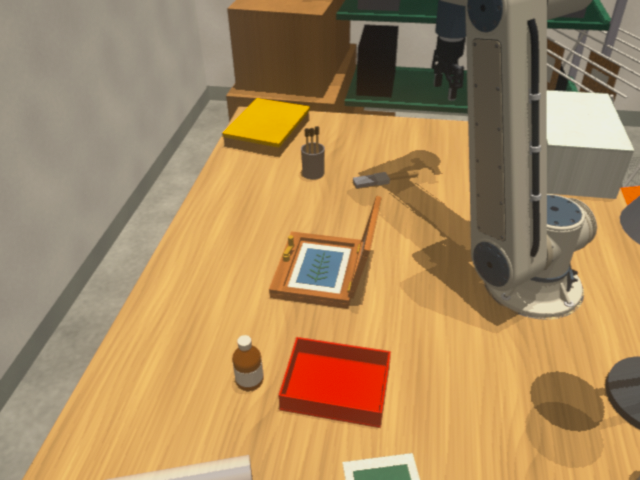

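View pics/top0.png

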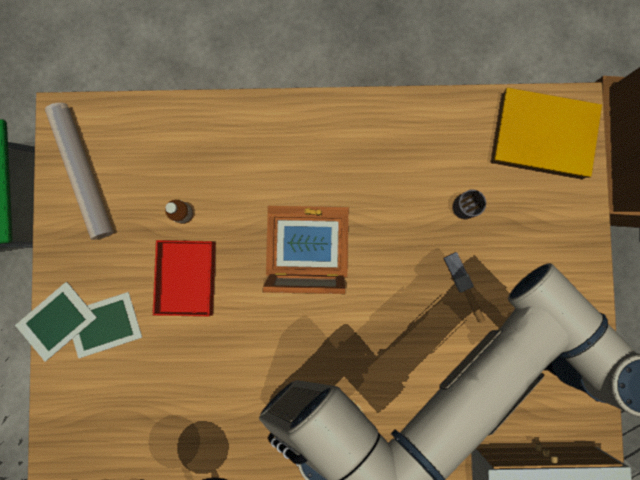

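The side view shows the frame around (320,270), the cover standing on its robot side (rim top about (378,200)) and the brass catch at (288,248). In the top view the frame spans (264..349, 207..293), with the catch at (313,211) on the far side. So frame −x points roughly along world +x. I'll zoom in on both.

```bash
python3 - <<'E'
from h import *
a=cv2.imread("pics/top0.png")[195:305,250:360]; b=cv2.imread("pics/side0.png")[185:315,260:395]
cv2.imwrite("pics/z0.png",np.hstack([cv2.resize(a,(396,396),interpolation=cv2.INTER_CUBIC),cv2.resize(b,(400,396),interpolation=cv2.INTER_CUBIC)]))
for n,x0,y0,im in(("top",250,195,a),("side",260,185,b)):
    h=cv2.cvtColor(im,cv2.COLOR_BGR2HSV)
    m=cv2.inRange(h,(18,150,90),(32,255,255))
    k,l,st,c=cv2.connectedComponentsWithStats(m)
    for i in range(1,k):
        if st[i,4]>8: print(n,"brass",st[i],c[i]+[x0,y0])
    # frame wood
    m=cv2.inRange(h,(3,120,60),(14,255,220)); m=cv2.morphologyEx(m,cv2.MORPH_CLOSE,np.ones((3,3)))
    cs,_=cv2.findContours(m,cv2.RETR_EXTERNAL,cv2.CHAIN_APPROX_NONE); c=max(cs,key=cv2.contourArea)
    print(n,cv2.contourArea(c),(cv2.approxPolyDP(cv2.convexHull(c),2,True)[:,0]+[x0,y0]).tolist())
print(proj("top",[0.239,-0.495,0.231]),proj("side",[0.239,-0.495,0.231]))
E
```

```text
top brass [55 13 17  7 83] [312.26506024 211.45783133]
top brass [25 78 11  2 21] [280.23809524 273.52380952]
top brass [77 79 11  2 21] [331.76190476 274.52380952]
top 6849.0 [[348, 208], [344, 293], [263, 291], [268, 206]]
side brass [ 23  50  10  26 139] [287.97841727 248.00719424]
side brass [97 59  3  8 12] [358.16666667 247.83333333]
side brass [88 97  4  9 18] [349.22222222 285.88888889]
side 5456.5 [[380, 197], [369, 250], [353, 295], [346, 307], [271, 296], [270, 286], [291, 232]]
[537.32406876 350.30225829] [443.78234684  96.4898513 ]
```

View pics/z0.png

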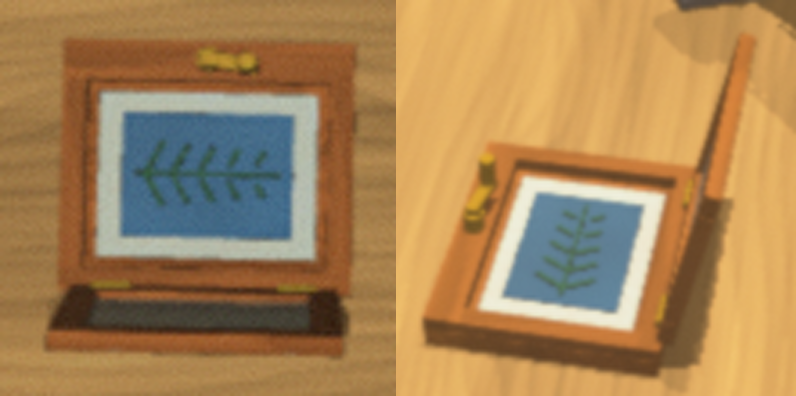

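The zoom shows the frame top's far corners at top (267.8,206.1) and (348.6,207.5). The cover's free edge runs from (263,291) to (345,293.5). The post is at top (319,212) and side (290.5,237), and the pivot knob is at top (307.5,211).

```bash
python3 - <<'E'
from h import *
np.set_printoptions(precision=4,suppress=True)
L=onz("top",267.8,206.1,.03);R=onz("top",348.6,207.5,.03);print("corners",L,R,np.linalg.norm(L-R))
h1=onz("top",280.2,273.5,.03);h2=onz("top",331.8,274.5,.03);print("hinges",h1,h2)
ey=(R-L)/np.linalg.norm(R-L);print("frame yaw",np.arctan2(-ey[0],ey[1]))
ex=np.array([ey[1],-ey[0],0])
mid=(L+R)/2; O=mid+0.1*ex; O[2]=0; print("O",O,"pivot",O-.085*ex,"hinge",O+.085*ex)
s1=onz("side",270,286,.03);s2=onz("side",291,232,.03);print("side corners",s1,s2)
print("post",tri(("top",319,212.2),("side",290.5,237)))
print("pivot@.05",onz("top",307.5,211.1,.05),"post@.08",onz("top",319,212.2,.08))
print("free edge corner tri",tri(("top",345.3,291.5),("side",379,197.5)))
H=O+.085*ex
for a in(1.6,1.7,1.8,1.85):
    rows=[]
    for d in(0,.014):
        for yy in(-.1,.1):
            c,s=np.cos(a),np.sin(a)
            p=H-ex*(c*.155-s*d)+ey*yy; p[2]=.03+s*.155+c*d
            rows.append(proj("top",p).round(1).tolist()+proj("side",p).round(1).tolist())
    print(a,rows)
b1=onz("top",178,210,.12);print("bottle",b1,"cup",onz("top",470,204,.1))
E
```

```text
corners [0.6123 0.1439 0.03  ] [ 0.6045 -0.0758  0.03  ] 0.2197505804593643
hinges [0.4288 0.1123 0.03  ] [ 0.4236 -0.0267  0.03  ]
frame yaw 3.106348896814313
O [0.5085 0.0376 0.    ] pivot [0.5934 0.0346 0.    ] hinge [0.4235 0.0406 0.    ]
side corners [0.6145 0.136  0.03  ] [ 0.6061 -0.0692  0.03  ]
post (array([0.5888, 0.0046, 0.0752]), [np.float64(0.0013485032424498035), np.float64(0.0013485032424497474)])
pivot@.05 [0.5941 0.0355 0.05  ] post@.08 [0.5869 0.0044 0.08  ]
free edge corner tri (array([ 0.3815, -0.0572,  0.1729]), [np.float64(0.0009493078687368812), np.float64(0.0009493078687369529)])
1.6 [[263.0, 275.6, 352.3, 244.9], [346.0, 277.0, 365.5, 191.7], [262.9, 281.4, 358.8, 245.9], [345.9, 282.9, 371.3, 192.5]]
1.7 [[262.9, 282.0, 359.5, 246.2], [345.9, 283.5, 371.9, 192.8], [262.9, 287.8, 365.9, 247.7], [345.8, 289.2, 377.7, 194.0]]
1.8 [[262.9, 288.3, 366.6, 248.1], [345.7, 289.8, 378.2, 194.4], [262.9, 294.0, 372.9, 250.0], [345.6, 295.4, 383.8, 196.1]]
1.85 [[262.9, 291.4, 370.0, 249.2], [345.7, 292.9, 381.3, 195.4], [263.0, 297.0, 376.2, 251.3], [345.5, 298.4, 386.8, 197.3]]
bottle [0.594  0.3636 0.12  ] cup [ 0.5989 -0.3875  0.1   ]
```

Everything agrees. The frame yaw is about 3.106 (frame +x ≈ world −x) and the hinge is at (0.4235, 0.041). The cover is at about 1.77 rad and the post at (0.588, 0.0045). First I'll shut the fingers and square the tool to the frame.

>>> arm_command(
  plan=[
    [0,0,0.87,0,0,0,0],
    [0,0,0.87,0,0,0,0],
    [0,0,0.87,0,0,0,0],
    [0,0,0.87,0,0,0,0],
    [0,0,0,0,0,0,0],
  ],
  squeeze=20,
)

```text
time: 0.72
eef_pos: [0.239, -0.4951, 0.2308]
ee_rot: [0.018, 1.0, 0.0, -0.0]
wrist_force: [0.7, -0.5, 0.1]
width: 0.001
grasp_force: 0.0
```

```bash
cat >> h.py <<'E'
from scipy.spatial.transform import Rotation as Ro
np.set_printoptions(precision=4,suppress=True)
H=np.array([.4235,.0406,.03]); F=np.array([.9994,-.0352,0]); Y=np.array([-.0352,-.9994,0])
def st():
    s=env.observe(); R=Ro.from_quat(s["ee_rot"]); print(s["time"],s["eef_pos"],"R",R.as_matrix().round(3).tolist(),"F",s["wrist_force"],s["width"]); return s,R
def to(p,p0=None):
    s,R=st(); d=R.inv().apply(np.array(p)-(s["eef_pos"] if p0 is None else p0))/.06; print("units",d)
E
python3 -c "
from h import *
to([.325,.07,.231])"
```

```text
0.725 [ 0.239  -0.4951  0.2308] R [[-0.999, 0.035, -0.0], [0.035, 0.999, 0.001], [0.001, 0.001, -1.0]] F [ 0.719  -0.4599  0.0788] 0.0011288054325662316
units [-1.1014  9.4622  0.0043]
```

>>> arm_command(
  plan=[
    [0,0,0,-0.11,0.95,0,0],
    [0,0,0,-0.11,0.95,0,0],
    [0,0,0,-0.11,0.95,0,0],
    [0,0,0,-0.11,0.95,0,0],
    [0,0,0,-0.11,0.95,0,0],
    [0,0,0,-0.11,0.95,0,0],
    [0,0,0,-0.11,0.95,0,0],
    [0,0,0,-0.11,0.95,0,0],
    [0,0,0,-0.11,0.93,0,0],
    [0,0,0,-0.11,0.93,0,0],
  ],
)

```text
time: 1.98
eef_pos: [0.3253, 0.0715, 0.2316]
ee_rot: [0.016, 1.0, 0.0, 0.001]
wrist_force: [1.2, -0.7, -0.3]
width: 0.002
grasp_force: 0.0
```

```bash
python3 -c "
from h import *
to([.345,.07,.173])"
```

```text
1.975 [0.3253 0.0715 0.2316] R [[-0.999, 0.032, 0.001], [0.032, 0.999, 0.001], [-0.001, 0.001, -1.0]] F [ 1.1879 -0.6729 -0.3016] 0.0017396114702142253
units [-0.3284 -0.0155  0.9765]
```

>>> arm_command(
  plan=[
    [0,0,0,0,0,0.5,0],
    [0,0,0,-0.17,0,0.48,0],
    [0,0,0,-0.17,0,0,0],
    [0,0,0,-0.05,0,0,0],
    [0,0,0,-0.05,0,0,0],
    [0,0,0,-0.05,0,0,0],
    [0,0,0,-0.05,0,0,0],
    [0,0,0,-0.05,0,0,0],
    [0,0,0,-0.05,0,0,0],
    [0,0,0,-0.05,0,0,0],
  ],
)

```text
time: 3.22
eef_pos: [0.3672, 0.0681, 0.1725]
ee_rot: [0.018, 1.0, -0.0, -0.0]
wrist_force: [0.0, -0.2, -0.2]
width: 0.001
grasp_force: 0.0
```

>>> arm_command(
  plan=[
    [0,0,0,-0.05,0,0,0],
    [0,0,0,-0.05,0,0,0],
    [0,0,0,-0.05,0,0,0],
    [0,0,0,-0.05,0,0,0],
  ],
)

```text
time: 3.72
eef_pos: [0.3789, 0.0675, 0.1725]
ee_rot: [0.018, 1.0, -0.0, -0.0]
wrist_force: [-3.6, 0.3, 4.4]
width: -0.002
grasp_force: 2.2
```

```bash
python3 - <<'E'
from h import *
st()
a=snap("side","s1"); b=snap("top","t1")
cv2.imwrite("pics/z1.png",np.hstack([cv2.resize(b[195:305,250:360],(396,396)),cv2.resize(a[130:315,250:435],(400,396))])[:,:,::-1])
E
```

```text
3.725 [0.3789 0.0675 0.1725] R [[-0.999, 0.036, -0.0], [0.036, 0.999, -0.0], [0.0, -0.0, -1.0]] F [-3.65    0.2851  4.3753] -0.002049748251347003
```

View pics/z1.png

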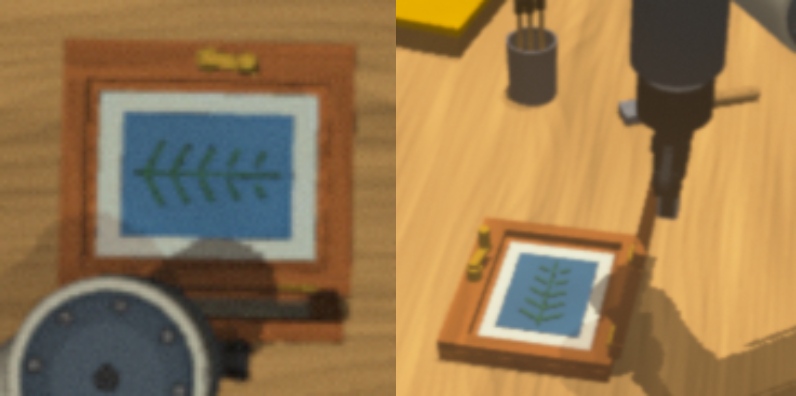

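The finger now pushes the outside face near the free edge at about 5 N. The cover has come up to about 1.63 rad (top-view edge at row ~280) and the frame hasn't moved (far corners unchanged). Next I'll follow the hinge arc.

```bash
cat >> h.py <<'E'
def arc(a0,a1,n,b=.021,r0=.143,r1=.143):
    A=np.linspace(a0,a1,n+1); r=np.linspace(r0,r1,n+1)
    P=np.c_[r*np.cos(A)-.014*np.sin(A)-b, r*np.sin(A)+.014*np.cos(A)+.03]
    D=np.diff(P,axis=0)/.06
    print("dx,dz units",[[round(-d[0],2),round(-d[1],2)] for d in D]); 
    for k in(0,n): print(A[k],(H+F*P[k,0])[0],P[k,1])
E
python3 -c "
from h import *
arc(1.63,1.28,10)"
```

```text
dx,dz units [[np.float64(-0.08), np.float64(-0.01)], [np.float64(-0.08), np.float64(-0.01)], [np.float64(-0.08), np.float64(-0.01)], [np.float64(-0.08), np.float64(-0.0)], [np.float64(-0.08), np.float64(0.0)], [np.float64(-0.08), np.float64(0.0)], [np.float64(-0.08), np.float64(0.01)], [np.float64(-0.08), np.float64(0.01)], [np.float64(-0.08), np.float64(0.01)], [np.float64(-0.08), np.float64(0.01)]]
1.63 0.3800894099488154 0.17192109302400338
1.28 0.4300841001015605 0.17101028095620652
```

>>> arm_command(
  plan=[
    [0,0,0,-0.07,0,-0.02,0],
    [0,0,0,-0.08,0,-0.01,0],
    [0,0,0,-0.08,0,-0.01,0],
    [0,0,0,-0.08,0,0,0],
    [0,0,0,-0.08,0,0,0],
    [0,0,0,-0.08,0,0,0],
    [0,0,0,-0.08,0,0.01,0],
    [0,0,0,-0.08,0,0.01,0],
  ],
)

```text
time: 4.82
eef_pos: [0.4172, 0.0663, 0.1737]
ee_rot: [0.018, 1.0, 0.0, 0.0]
wrist_force: [-2.6, 0.9, 3.0]
width: -0.006
grasp_force: 1.7
```

```bash
python3 -c "
from h import *
st()
a=snap('side','s2'); b=snap('top','t2')
cv2.imwrite('pics/z2.png',np.hstack([cv2.resize(b[195:305,250:360],(396,396)),cv2.resize(a[130:315,250:435],(400,396))])[:,:,::-1])
for p in np.linspace(1.25,1.5,6):
  q=H+F*(.155*np.cos(p)-.014*np.sin(p))+Y*.1; q[2]=.03+.155*np.sin(p)+.014*np.cos(p); u=proj('top',q); print(p,(u-[250,195])*3.6)
"
```

```text
4.825 [0.4172 0.0663 0.1737] R [[-0.999, 0.036, 0.0], [0.036, 0.999, 0.0], [-0.0, 0.0, -1.0]] F [-2.6319  0.8957  3.022 ] -0.00638539462781898
1.25 [346.1913 235.62  ]
1.3 [346.1106 246.8747]
1.35 [346.0075 258.2838]
1.4 [345.8824 269.8095]
1.45 [345.7355 281.4133]
1.5 [345.5674 293.0562]
```

View pics/z2.png

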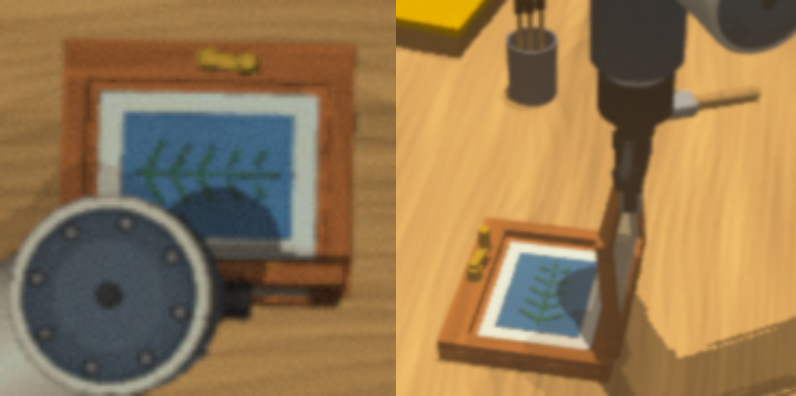

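The cover is now at about 1.44 rad (outer edge near crop row 283). The fingertip is on the free rim, and the frame corners are unchanged. Continuing along the arc.

```bash
python3 -c "
from h import *
arc(1.44,.99,10,.011,.143,.144)
arc(.99,.54,10,.011,.144,.145)
arc(.54,.14,10,.011,.145,.146)
"|tr -d '()' | sed 's/np.float64//g'
```

```text
dx,dz units [[-0.11, 0.0], [-0.11, 0.01], [-0.11, 0.01], [-0.11, 0.02], [-0.11, 0.02], [-0.1, 0.03], [-0.1, 0.03], [-0.1, 0.04], [-0.1, 0.04], [-0.1, 0.05]]
1.44 0.4172739113707863 0.17360447571374518
0.99 0.47977319203760727 0.15806939896661718
dx,dz units [[-0.1, 0.05], [-0.09, 0.06], [-0.09, 0.06], [-0.09, 0.06], [-0.09, 0.07], [-0.08, 0.07], [-0.08, 0.08], [-0.08, 0.08], [-0.07, 0.08], [-0.07, 0.09]]
0.99 0.47977319203760727 0.15806939896661718
0.54 0.5296061530016621 0.11655764032879494
dx,dz units [[-0.06, 0.08], [-0.05, 0.08], [-0.05, 0.08], [-0.05, 0.08], [-0.04, 0.09], [-0.04, 0.09], [-0.04, 0.09], [-0.03, 0.09], [-0.03, 0.09], [-0.03, 0.09]]
0.54 0.5296061530016621 0.11655764032879494
0.14 0.5550389610829205 0.06423631868503545
```

>>> arm_command(
  plan=[
    [0,0,0,-0.11,0,0.0,0],
    [0,0,0,-0.11,0,0.01,0],
    [0,0,0,-0.11,0,0.01,0],
    [0,0,0,-0.11,0,0.02,0],
    [0,0,0,-0.11,0,0.02,0],
    [0,0,0,-0.1,0,0.03,0],
    [0,0,0,-0.1,0,0.03,0],
    [0,0,0,-0.1,0,0.04,0],
    [0,0,0,-0.1,0,0.04,0],
    [0,0,0,-0.1,0,0.05,0],
  ],
)

```text
time: 6.18
eef_pos: [0.4806, 0.0639, 0.1589]
ee_rot: [0.018, 1.0, -0.0, 0.001]
wrist_force: [-2.2, -0.1, 2.9]
width: 0.001
grasp_force: 1.2
```

>>> arm_command(
  plan=[
    [0,0,0,-0.1,0,0.06,0],
    [0,0,0,-0.09,0,0.06,0],
    [0,0,0,-0.09,0,0.06,0],
    [0,0,0,-0.09,0,0.06,0],
    [0,0,0,-0.09,0,0.07,0],
    [0,0,0,-0.08,0,0.07,0],
    [0,0,0,-0.08,0,0.08,0],
    [0,0,0,-0.08,0,0.08,0],
    [0,0,0,-0.07,0,0.08,0],
    [0,0,0,-0.07,0,0.09,0],
  ],
)

```text
time: 7.42
eef_pos: [0.5304, 0.0622, 0.1158]
ee_rot: [0.018, 1.0, 0.0, 0.0]
wrist_force: [-1.2, 0.4, 1.4]
width: 0.0
grasp_force: 1.0
```

>>> arm_command(
  plan=[
    [0,0,0,-0.06,0,0.08,0],
    [0,0,0,-0.05,0,0.08,0],
    [0,0,0,-0.05,0,0.08,0],
    [0,0,0,-0.05,0,0.08,0],
    [0,0,0,-0.04,0,0.09,0],
    [0,0,0,-0.04,0,0.09,0],
    [0,0,0,-0.04,0,0.09,0],
    [0,0,0,-0.03,0,0.09,0],
    [0,0,0,-0.03,0,0.09,0],
    [0,0,0,-0.03,0,0.09,0],
  ],
)

```text
time: 8.68
eef_pos: [0.5552, 0.0613, 0.064]
ee_rot: [0.018, 1.0, -0.0, -0.0]
wrist_force: [-0.2, -0.1, 1.5]
width: 0.002
grasp_force: 0.7
```

>>> arm_command(
  plan=[
    [0,0,0,-0.02,0,0.05,0],
    [0,0,0,-0.02,0,0.05,0],
    [0,0,0,-0.01,0,0.04,0],
    [0,0,0,-0.01,0,0.04,0],
    [0,0,0,0,0,0.03,0],
    [0,0,0,0,0,0.03,0],
    [0,0,0,0,0,0.03,0],
    [0,0,0,0,0,0.03,0],
    [0,0,0,0,0,0.02,0],
    [0,0,0,0,0,0.02,0],
  ],
)

```text
time: 9.93
eef_pos: [0.5592, 0.0613, 0.0442]
ee_rot: [0.018, 1.0, 0.0, 0.0]
wrist_force: [1.8, -0.3, 1.6]
width: 0.001
grasp_force: 0.7
```

>>> arm_command(
  plan=[
    [0,0,0,0,0,0.015,0],
    [0,0,0,0,0,0.015,0],
    [0,0,0,0,0,0,0],
  ],
)

```text
time: 10.3
eef_pos: [0.5593, 0.0613, 0.0439]
ee_rot: [0.018, 1.0, 0.0, 0.001]
wrist_force: [-3.4, 0.3, 12.1]
width: 0.001
grasp_force: 5.8
```

>>> arm_command(
  plan=[
    [0,0,0,0,0,-0.3,0],
    [0,0,0,0,0,-0.9,0],
    [0,0,0,-0.5,-0.5,0,0],
    [0,0,0,-0.5,-0.45,0,0],
    [0,0,0,0,0,0,0],
  ],
)

```text
time: 10.92
eef_pos: [0.6172, 0.0003, 0.113]
ee_rot: [0.019, 1.0, -0.0, -0.001]
wrist_force: [-1.5, 0.2, 0.5]
width: -0.001
grasp_force: 0.0
```

```bash
python3 -c "
from h import *
s,R=st(); print(s['joints'])
to([.62,.004,.06])
a=snap('side','s3'); b=snap('top','t3')
cv2.imwrite('pics/z3.png',np.hstack([cv2.resize(b[195:305,250:360],(396,396)),cv2.resize(a[130:315,250:435],(400,396))])[:,:,::-1])
"
```

```text
10.925 [0.6172 0.0003 0.113 ] R [[-0.999, 0.039, -0.002], [0.039, 0.999, -0.0], [0.002, -0.0, -1.0]] F [-1.513   0.2341  0.5459] -0.0010785184844261915
[ 0.2532  0.4445  0.0794 -0.0004 -1.2076 -1.8627]
10.925 [0.6172 0.0003 0.113 ] R [[-0.999, 0.039, -0.002], [0.039, 0.999, -0.0], [0.002, -0.0, -1.0]] F [-1.513   0.2341  0.5459] -0.0010785184844261915
units [-0.0465  0.0629  0.8835]
```

View pics/z3.png

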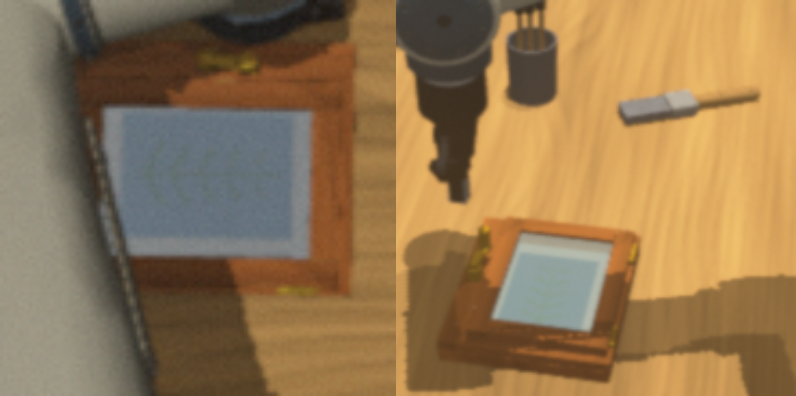

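The cover lies shut, with the print visible through the glass. The catch is at crop (212–250, 62) and the frame has barely moved. Joint 6 is too near its limit to follow the catch round, so I'll pre-turn the tool by −90° before descending behind the post.

>>> arm_command(
  plan=[
    [0,0,-1,0,0,0,0],
    [0,0,-1,0,0,0,0],
    [0,0,-1,0,0,0,0],
    [0,0,-1,0,0,0,0],
    [0,0,-1,0,0,0,0],
    [0,0,-1,0,0,0,0],
    [0,0,-1,0,0,0,0],
    [0,0,-1,0,0,0,0],
    [0,0,-1,0,0,0,0],
    [0,0,-1,0,0,0,0],
  ],
)

```text
time: 12.28
eef_pos: [0.6158, 0.003, 0.1142]
ee_rot: [-0.631, 0.776, 0.0, -0.0]
wrist_force: [0.9, 0.1, -1.1]
width: 0.002
grasp_force: 0.0
```

>>> arm_command(
  plan=[
    [0,0,-1,0,0,0,0],
    [0,0,-0.25,0,0,0,0],
    [0,0,0,0,0,0,0],
  ],
)

```text
time: 12.65
eef_pos: [0.6164, 0.0025, 0.1143]
ee_rot: [-0.694, 0.72, 0.0, -0.0]
wrist_force: [0.3, -0.5, 0.3]
width: -0.004
grasp_force: 0.0
```

```bash
python3 -c "
from h import *
to([.621,.004,.06])
b=snap('top','t4')[195:305,250:360]
m=cv2.inRange(cv2.cvtColor(b,cv2.COLOR_RGB2HSV),(18,150,90),(32,255,255))
k,l,s,c=cv2.connectedComponentsWithStats(m)
print([(s[i].tolist(),c[i]+[250,195]) for i in range(1,k) if s[i,4]>8])
cv2.imwrite('pics/z4.png',cv2.resize(b,(396,396))[:,:,::-1])
"
```

```text
12.65 [0.6164 0.0025 0.1143] R [[-0.037, -0.999, -0.0], [-0.999, 0.037, 0.0], [-0.0, 0.0, -1.0]] F [ 0.3235 -0.5262  0.3388] -0.0037676111458084757
units [-0.0276 -0.0767  0.9049]
[([77, 80, 11, 3, 23], array([332.1739, 275.5652]))]
```

View pics/z4.png

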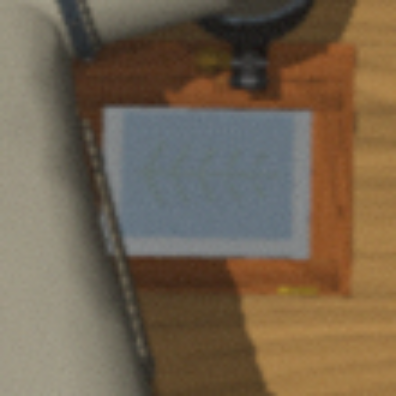

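```bash
python3 -c "
from h import *
for p in ([.6164,.0025,.114],[.6164,.0025,.19],[.588,.0045,.08],[.5934,.0346,.05]): print(p,(proj('top',p)-[250,195])*3.6,proj('side',p))
a=snap('side','s4')
cv2.imwrite('pics/z5.png',cv2.resize(a[150:320,230:400],(595,595),interpolation=cv2.INTER_CUBIC)[:,:,::-1])
"
```

```text
[0.6164, 0.0025, 0.114] [249.6935  14.9461] [279.4552 223.1644]
[0.6164, 0.0025, 0.19] [248.2612  -1.5511] [277.6686 197.7995]
[0.588, 0.0045, 0.08] [248.2016  60.439 ] [291.3063 235.5682]
[0.5934, 0.0346, 0.05] [208.206   58.9236] [287.2215 252.4835]
```

View pics/z5.png

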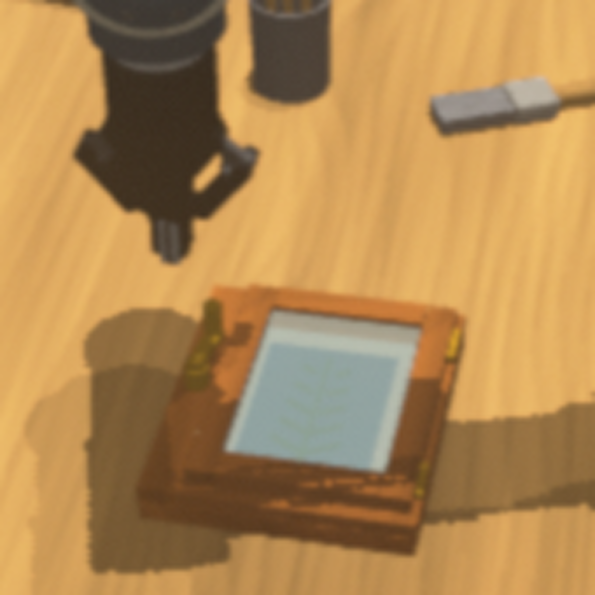

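The side view puts the post top at (290.6,237), unchanged, with the fingertips beyond it at (278.6,224). Descending behind the post.

>>> arm_command(
  plan=[
    [0,0,0,-0.03,-0.08,0,0],
    [0,0,0,0,0,0.3,0],
    [0,0,0,0,0,0.3,0],
    [0,0,0,0,0,0.3,0],
    [0,0,0,0,0.05,0,0],
    [0,0,0,0,0.05,0,0],
    [0,0,0,0,0,0,0],
  ],
)

```text
time: 13.62
eef_pos: [0.6161, 0.004, 0.0614]
ee_rot: [-0.694, 0.72, -0.001, 0.001]
wrist_force: [0.1, 1.0, 0.5]
width: 0.0
grasp_force: 0.0
```

>>> arm_command(
  plan=[
    [0,0,0.5,0.025,0.036,0,0],
    [0,0,0.5,0.025,0.036,0,0],
    [0,0,0.5,0.025,0.036,0,0],
    [0,0,0.5,0.025,0.036,0,0],
    [0,0,0.5,0.025,0.036,0,0],
    [0,0,0.5,0.025,0.036,0,0],
  ],
)

```text
time: 14.38
eef_pos: [0.6022, -0.002, 0.0613]
ee_rot: [-0.528, 0.849, -0.001, 0.001]
wrist_force: [0.7, 0.3, 0.3]
width: -0.0
grasp_force: 0.6
```

```bash
cat >> h.py <<'E'
def q():
    s,R=st(); P=np.array([.5934,.0346,0]); print("q tool",R.inv().apply(s["eef_pos"]-P)); m=R.as_matrix()
    print("theta",np.degrees(np.arctan2(m[:,1]@Y*-1, m[:,1]@-F)))
E
python3 -c "
from h import *
q()"
```

```text
14.375 [ 0.6022 -0.002   0.0613] R [[-0.441, -0.897, 0.003], [-0.897, 0.441, 0.0], [-0.002, -0.002, -1.0]] F [0.6676 0.2589 0.2845] -0.000326676177788061
q tool [ 0.0289 -0.0242 -0.0613]
theta 24.178903095861383
```

>>> arm_command(
  plan=[
    [0,0,0.5,0.03,0.04,0,0],
    [0,0,0.5,0.027,0.038,0,0],
    [0,0,0.5,0.025,0.036,0,0],
    [0,0,0.5,0.025,0.036,0,0],
    [0,0,0.5,0.025,0.036,0,0],
    [0,0,0.5,0.025,0.036,0,0],
    [0,0,0.5,0.025,0.036,0,0],
    [0,0,0.5,0.025,0.036,0,0],
  ],
)

```text
time: 15.38
eef_pos: [0.581, -0.0004, 0.0614]
ee_rot: [-0.274, 0.962, -0.0, 0.001]
wrist_force: [1.8, -0.5, 0.5]
width: -0.004
grasp_force: 0.6
```

```bash
python3 -c "
from h import *
q()"
```

```text
15.375 [ 0.581  -0.0004  0.0614] R [[-0.85, -0.527, 0.003], [-0.527, 0.85, 0.0], [-0.003, -0.001, -1.0]] F [ 1.7656 -0.5372  0.4553] -0.004452342372878109
q tool [ 0.0288 -0.0233 -0.0615]
theta 56.17722031618096
```

>>> arm_command(
  plan=[
    [0,0,0.5,0.026,0.036,0,0],
    [0,0,0.5,0.026,0.036,0,0],
    [0,0,0.5,0.026,0.036,0,0],
    [0,0,0.5,0.026,0.036,0,0],
    [0,0,0.5,0.026,0.036,0,0],
    [0,0,0.5,0.026,0.036,0,0],
    [0,0,0.5,0.026,0.036,0,0],
    [0,0,0.5,0.026,0.036,0,0],
  ],
)

```text
time: 16.38
eef_pos: [0.5638, 0.0119, 0.0614]
ee_rot: [0.002, 1.0, -0.0, 0.001]
wrist_force: [0.2, -1.1, 0.9]
width: -0.001
grasp_force: 0.6
```

```bash
python3 -c "
from h import *
q()"
```

```text
16.375 [0.5638 0.0119 0.0614] R [[-1.0, 0.003, 0.002], [0.003, 1.0, -0.0], [-0.002, -0.0, -1.0]] F [ 0.2477 -1.0622  0.8531] -0.0007468243632147809
q tool [ 0.0294 -0.0228 -0.0614]
theta 88.18164918314729
```

Now just push along tool y in small steps until the stop is felt.

>>> arm_command(
  plan=[
    [0,0,0.25,0.01,0.02,0,0],
    [0,0,0,0,0.017,0,0],
    [0,0,0,0,0.017,0,0],
  ],
)

```text
time: 16.75
eef_pos: [0.5625, 0.0151, 0.0605]
ee_rot: [0.018, 1.0, -0.0, 0.0]
wrist_force: [-0.3, -1.8, 1.1]
width: 0.002
grasp_force: 0.8
```

>>> arm_command(
  plan=[
    [0,0,0,0,0.017,0,0],
    [0,0,0,0,0.017,0,0],
  ],
)

```text
time: 17.0
eef_pos: [0.5623, 0.0172, 0.0601]
ee_rot: [0.018, 1.0, -0.0, -0.0]
wrist_force: [-1.3, -2.6, 1.6]
width: 0.001
grasp_force: 1.6
```

>>> arm_command(
  plan=[
    [0,0,0,0,0.01,0,0],
    [0,0,0,0,0.01,0,0],
  ],
)

```text
time: 17.25
eef_pos: [0.5622, 0.0174, 0.0602]
ee_rot: [0.018, 1.0, -0.001, -0.001]
wrist_force: [-0.5, -6.8, 0.7]
width: -0.003
grasp_force: 3.5
```

The stop is felt: 6.8 N with no further motion. Backing off, rising and moving clear.

>>> arm_command(
  plan=[
    [0,0,0,0,-0.15,0,0],
    [0,0,0,0,-0.15,-0.5,0],
    [0,0,0,0,0,-1,0],
    [0,0,0,0,-0.9,-0.9,0],
    [0,0,0,0,-0.9,0,0],
    [0,0,0,0,-0.9,0,0],
    [0,0,0,0,-0.9,0,0],
    [0,0,0,0,0,0,0],
  ],
)

```text
time: 18.25
eef_pos: [0.5541, -0.2087, 0.1939]
ee_rot: [0.02, 1.0, 0.0, 0.0]
wrist_force: [1.2, 0.6, 0.0]
width: 0.001
grasp_force: 0.0
```

```bash
python3 - <<'E'
from h import *
st()
a=snap("side","s5"); b=snap("top","t5")
cv2.imwrite("pics/z6.png",np.hstack([cv2.resize(b[195:305,250:360],(396,396),interpolation=cv2.INTER_CUBIC),cv2.resize(a[185:315,260:395],(400,396),interpolation=cv2.INTER_CUBIC)])[:,:,::-1])
for p in ([.5635,.0357,.08],[.5934,.0346,.05]): print((proj('top',p)-[250,195])*3.6)
E
```

```text
18.25 [ 0.5541 -0.2087  0.1939] R [[-0.999, 0.041, 0.0], [0.041, 0.999, 0.001], [-0.0, 0.001, -1.0]] F [1.1859 0.6018 0.0074] 0.001330195359574289
[205.9358  94.6122]
[208.206   58.9236]
```

View pics/z6.png

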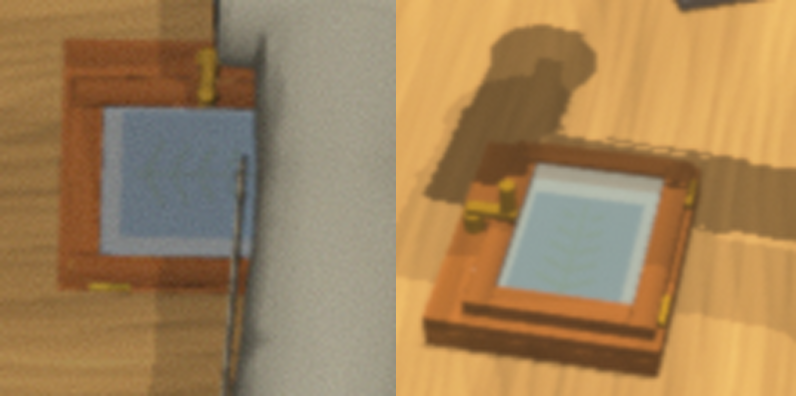

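The cover lies flat. The catch bar points squarely over its rim, with the post at crop (207,94) against a predicted (206,95). The frame's far-left corner is still at (64,40), as at the start, and the robot is clear of everything.

```bash
python3 -c "
from rig import env
print(env.hand_in())"
```

```text
the job is handed in; nothing more can be done
None
```

The cover is pushed fully shut without slamming and the brass catch is turned to its stop over the cover's rim. The frame is where it stood, nothing else was touched, and the job was handed in at about 18 s of the 48 s allowed.

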